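# Sort profile offcuts by length into a sloping rack on a turntable

### The job

First turn the turntable by its peg until the white line on its rim stands at the pointer. Then sort the four aluminium profile offcuts by length into the sloping rack: the two long ones in the two bays of the lower row, the two short ones in the two bays of the upper row, each lying flat on the sloping plate inside its bay, and leave the turntable at its mark. Leave the three bottles near the work standing where they are.

Things in the scene. Friction and masses are not known exactly. Their poses are not given: they have to be found in the camera images.
- long_1_mid (a point): Centre of an offcut, 110 mm long, of slotted square aluminium profile (25 x 25 mm section, 110 mm along its x axis, about 160 g). It looks the same as the others but for its length. It lies flat on a 3 mm rubber mat on the worktop, or on another offcut; the centre is 12.5 mm above its underside.
- long_2_mid (a point): Centre of an offcut, 110 mm long, of slotted square aluminium profile (25 x 25 mm section, 110 mm along its x axis, about 160 g). It looks the same as the others but for its length. It lies flat on a 3 mm rubber mat on the worktop, or on another offcut; the centre is 12.5 mm above its underside.
- short_1_mid (a point): Centre of an offcut, 80 mm long, of slotted square aluminium profile (25 x 25 mm section, 80 mm along its x axis, about 115 g). It looks the same as the others but for its length. It lies flat on a 3 mm rubber mat on the worktop, or on another offcut; the centre is 12.5 mm above its underside.
- short_2_mid (a point): Centre of an offcut, 80 mm long, of slotted square aluminium profile (25 x 25 mm section, 80 mm along its x axis, about 115 g). It looks the same as the others but for its length. It lies flat on a 3 mm rubber mat on the worktop, or on another offcut; the centre is 12.5 mm above its underside. At the start it lies across the top of one of the long offcuts, near the middle.
- base: Fixed round foot of the turntable, standing on the worktop; origin on the turning axis at worktop level, z up. Its x axis is the direction in which the rack's slope rises when the turntable is at its mark. A small white upright block on an arm at its -x edge (144 mm from the axis, 23 mm high) is the pointer.
- turntable (a joint): Angle (rad) of the turntable: a grey disc, 260 mm across, top 22 mm above the worktop, which carries the rack. 0 when the white line on its rim stands at the pointer; grows anticlockwise seen from above. It turns freely between -0.5 and 1.4 against a light friction of 0.2 N m and stays where it is left.
- peg (a point): Top-end centre of the steel turning peg: an upright round peg, 16 mm in diameter, its top 70 mm and its foot (24 mm collar, 4 mm high) 22 mm above the worktop, standing on the disc 110 mm from the turning axis. This point is 70 mm above the worktop.
- rack (a point): Sheet-metal rack fixed on the turntable: a 250 x 120 mm plate sloping at 30 degrees, with three cross stops 16 mm high making a lower row of two long bays and an upper row of two short bays. Origin: centre of the plate's upper face, on the turning axis, 108 mm above the worktop. x points up the slope, z square out of the plate, y to the left.
- long_bay_left (a point): Middle of the floor of the left bay of the lower row (for long offcuts): x -54, y 31, z 0 mm in the rack's frame; its axes are the rack's. The bay is 126 mm long along x and 33 mm wide between corner guides 14 mm high and 14 mm long at its ends; its sides are open between them for fingers. The offcut lies along x and may slide down to the lower stop.
- long_bay_right (a point): Middle of the floor of the right bay of the lower row (for long offcuts): x -54, y -31, z 0 mm in the rack's frame; its axes are the rack's. The bay is 126 mm long along x and 33 mm wide between corner guides 14 mm high and 14 mm long at its ends; its sides are open between them for fingers. The offcut lies along x and may slide down to the lower stop.
- short_bay_left (a point): Middle of the floor of the left bay of the upper row (for short offcuts): x 67, y 31, z 0 mm in the rack's frame; its axes are the rack's. The bay is 100 mm long along x and 33 mm wide between corner guides 14 mm high and 14 mm long at its ends; its sides are open between them for fingers. The offcut lies along x and may slide down to the lower stop.
- short_bay_right (a point): Middle of the floor of the right bay of the upper row (for short offcuts): x 67, y -31, z 0 mm in the rack's frame; its axes are the rack's. The bay is 100 mm long along x and 33 mm wide between corner guides 14 mm high and 14 mm long at its ends; its sides are open between them for fingers. The offcut lies along x and may slide down to the lower stop.
- red_cap_bottle_mid (a point): Centre of the white bottle with a red cap, standing upright, 50 mm in diameter, 105 mm high; loose; to be left alone.
- little_bottle_mid (a point): Centre of the little white bottle, standing upright, 36 mm in diameter, 75 mm high; loose; to be left alone.
- amber_bottle_mid (a point): Centre of the dark bottle, standing upright, 42 mm in diameter, 89 mm high; loose; to be left alone.
- cabinet_corner (a point): Front right lower corner of the big grey imaging cabinet behind the mat, at worktop level, where its front face (along y, leftward from here) ends; the cabinet is 460 mm high and fixed: keep clear of it.

How it is judged:
On the way:
1. the turntable stands at its mark (within 0.07 rad) (value of joint turntable between -0.07 and 0.07 rad), for 0.3 s.
At the end, for the whole second after the job is handed in: Turntable within 0.09 rad of its mark; both long offcuts at rest in the lower bays, both short in the upper: centre within 14 mm along and 7 mm across the slope of a bay's middle, 12.5 mm (within 5) above the plate, in line with the slope within 0.12 rad (value of joint turntable between -0.09 and 0.09 rad and x of long_1_mid in the frame of rack between -0.068 and -0.04 m and (y of long_1_mid in the frame of rack between 0.024 and 0.038 m or y of long_1_mid in the frame of rack between -0.038 and -0.024 m) and z of long_1_mid in the frame of rack between 0.0075 and 0.0175 m and angle between the x axis of each of long_1_mid, long_2_mid, short_1_mid, short_2_mid and the x axis of rack, either way round below 0.12 rad and linear speed of each of long_1, long_2, short_1, short_2 below 0.02 m/s and x of long_2_mid in the frame of rack between -0.068 and -0.04 m and (y of long_2_mid in the frame of rack between 0.024 and 0.038 m or y of long_2_mid in the frame of rack between -0.038 and -0.024 m) and z of long_2_mid in the frame of rack between 0.0075 and 0.0175 m and x of short_1_mid in the frame of rack between 0.053 and 0.081 m and (y of short_1_mid in the frame of rack between 0.024 and 0.038 m or y of short_1_mid in the frame of rack between -0.038 and -0.024 m) and z of short_1_mid in the frame of rack between 0.0075 and 0.0175 m and x of short_2_mid in the frame of rack between 0.053 and 0.081 m and (y of short_2_mid in the frame of rack between 0.024 and 0.038 m or y of short_2_mid in the frame of rack between -0.038 and -0.024 m) and z of short_2_mid in the frame of rack between 0.0075 and 0.0175 m); the robot touches nothing.
It fails at once if the white bottle with a red cap is knocked over or shifted by more than 40 mm (angle between red_cap_bottle_mid's own z axis and vertical above 0.5 rad or distance of red_cap_bottle_mid from where it was at the start of the episode above 0.04 m).
It fails at once if the little white bottle is knocked over or shifted by more than 40 mm (angle between little_bottle_mid's own z axis and vertical above 0.5 rad or distance of little_bottle_mid from where it was at the start of the episode above 0.04 m).
It fails at once if the dark bottle is knocked over or shifted by more than 40 mm (angle between amber_bottle_mid's own z axis and vertical above 0.5 rad or distance of amber_bottle_mid from where it was at the start of the episode above 0.04 m).
It also fails if it takes over 72 s, if anything falls off the work surface, if the arm or the gripper's body presses on something with over 40 N, if the wrist force passes 120 N, or if a joint passes its speed limit or range.

### The arm

A 6-joint arm with a two-finger parallel gripper is mounted at the origin on a cart in front of the work surface, level with it; the furniture and walls round the work are solid. World frame = base frame: x ahead of the robot, y to its left, z up, the work surface at z = 0. Lengths are in m, angles in rad, forces in N, time in s.
With the tool pointing down it reaches from about 0.325 to 0.9 m from the base axis. Payload 3.5 kg.
Tool frame: the origin (TCP) lies midway between the tips of the shut fingers; the grasp point (between the pads) lies 19 mm behind it; z points along the fingers, y is the direction in which the jaws open and shut (so a half turn about z gives the same grasp; the last joint's range is limited). The gripper opens to 85 mm and grips with 20 to 120 N. Pads are 22 mm wide; open, the fingers measure 114 mm over their backs; the gripper's body (76 mm by 85 mm) begins 54 mm behind the grasp point. The pads swing forward as they close: fully open they stand 13 mm farther back than shut.
Start: joints at [-1.269, 0.276, -0.026, 1.268, 0, 1.467], TCP at [0.246, -0.574, 0.231] pointing down, gripper open.
Joint ranges: [-3.12, 3.12], [-0.85, 1.88], [-1.08, 1.24], [-1.95, 2.15], [-1.57, 1.53], [-3.14, 3.14]. Speed limits (rad/s): [2.57, 2.57, 3.14, 3.14, 3.14, 3.14].

### API

Orientations are given as a 3x3 rotation matrix whose columns are the frame's x, y, z axes.
In Python, from station import * gives the robot as it stands. The module is installed in compiled form; this text tells all that it offers. Calls block until the motion is done:
- move_to(position, orientation): joint-space move of the TCP to a pose.
- move_linear(position, rot=None, max_speed=0.15): straight line of the TCP; rot=None keeps the orientation; max_speed is the mean speed in m/s.
- movej(angles): joint-space move.
- command_gripper(opening, f_grip=None): finger opening in m; f_grip is the grip in N (None keeps the last); returns when the fingers have stopped.
- hold(seconds).
- solve_ik(position, orientation): joint angles nearest the present ones, or None.
- read_camera(name): name is "scene" or "top" or "wrist"; returns the picture (384x512x3 uint8, red, green, blue); there is no depth.
- calibration(name): a dict with "fx", "fy", "cx", "cy" (pixels), "T" (4x4, takes a point from camera to world coordinates); the wrist camera has in their place "T_tool_cam" (4x4, takes a point from camera to tool coordinates, whose origin is the TCP and whose axes are the flange's). Camera axes: x right, y down, z forward; pixel columns grow to the right and rows downward; lengths in m; the calibration is good to about 2 mm. A picture is of the moment at which its call begins: read the wrist's pose just before it. calibration takes no time and is no camera call.
A pose or a line that the arm cannot do raises IKError and nothing moves.
- job_done(): hands the job in, once; it reports no verdict.
Readings, each from a call of its own:
- get_time(): time.
- get_qpos(): joint angles.
- get_dq(): joint speeds.
- get_joint_efforts(): joint torques, N m.
- get_tcp_pos(): TCP position.
- get_tcp_rot(): TCP orientation.
- get_force(): force on the tool from outside, world axes, zero at the start.
- get_torque(): the same for the moment, N m.
- get_finger_gap(): finger opening in m.
Only numpy, scipy, OpenCV 4.12 (cv2) and the standard library are available. Lean on these libraries where they do the work, as an engineer would, in place of code of your own. Each camera call takes 0.05 s, during which the arm holds its last target.

## Working session

There is one attempt and no reset: what is moved stays moved. The work goes in short steps, each a Python script; the robot and the scene stay as the last script left them, time stands still between calls to the robot, and variables do not carry over. Pictures are saved under pics/ and viewed, and the job is handed in when it is done.

```bash
mkdir -p pics; python3 - <<'E'
from station import *
import cv2
for n in ("scene","top","wrist"):
    im=read_camera(n); cv2.imwrite(f"pics/{n}0.png",cv2.cvtColor(im,cv2.COLOR_RGB2BGR))
    c=calibration(n); print(n,{k:(v if not hasattr(v,'shape') else v.round(4).tolist()) for k,v in c.items()})
print(get_time(),get_tcp_rot().round(3),get_tcp_pos())
E
```

```text
scene {'fx': 446.07196923864973, 'fy': 446.07196923864973, 'cx': 254.02296858249557, 'cy': 181.6765372920093, 'T': [[-0.6898, -0.4905, 0.5326, -0.1723], [-0.7239, 0.4816, -0.494, 0.6733], [-0.0142, -0.7263, -0.6872, 1.0616], [0.0, 0.0, 0.0, 1.0]]}
top {'fx': 470.521135594294, 'fy': 470.521135594294, 'cx': 255.88108204576824, 'cy': 183.82927703407316, 'T': [[-0.0181, -0.9957, 0.0903, 0.4415], [-0.9998, 0.0184, 0.0027, -0.0135], [-0.0044, -0.0903, -0.9959, 1.4308], [0.0, 0.0, 0.0, 1.0]]}
wrist {'fx': 316.0650631684759, 'fy': 316.0650631684759, 'cx': 257.2513159404617, 'cy': 189.50260811528594, 'T_tool_cam': [[-0.0004, -0.9523, -0.3052, 0.0775], [1.0, -0.0001, -0.0011, 0.0007], [0.001, -0.3052, 0.9523, -0.143], [0.0, 0.0, 0.0, 1.0]]}
0.15 [[ 0.919  0.394 -0.001]
 [ 0.394 -0.919  0.002]
 [ 0.    -0.002 -1.   ]] [ 0.24595278 -0.57391392  0.2303844 ]
```

View pics/scene0.png

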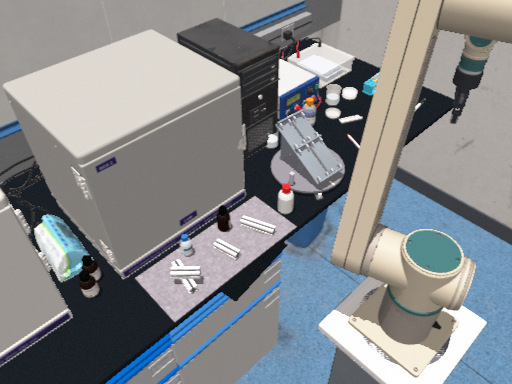

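View pics/top0.png

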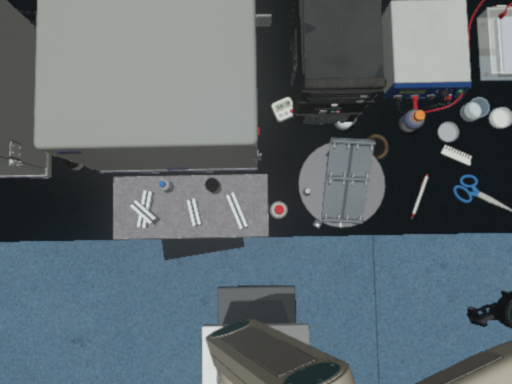

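```bash
python3 -c "
import cv2
im=cv2.imread('pics/top0.png')
print(im.shape)
cv2.imwrite('pics/topL.png',cv2.resize(im[60:330,80:260],None,fx=3.0,fy=2.2*1,interpolation=3) if 0 else cv2.resize(im[90:290,20:270],None,fx=3,fy=3,interpolation=3))
cv2.imwrite('pics/topR.png',cv2.resize(im[90:290,250:500],None,fx=3,fy=3,interpolation=3))"
```

```text
(384, 512, 3)
```

View pics/topL.png

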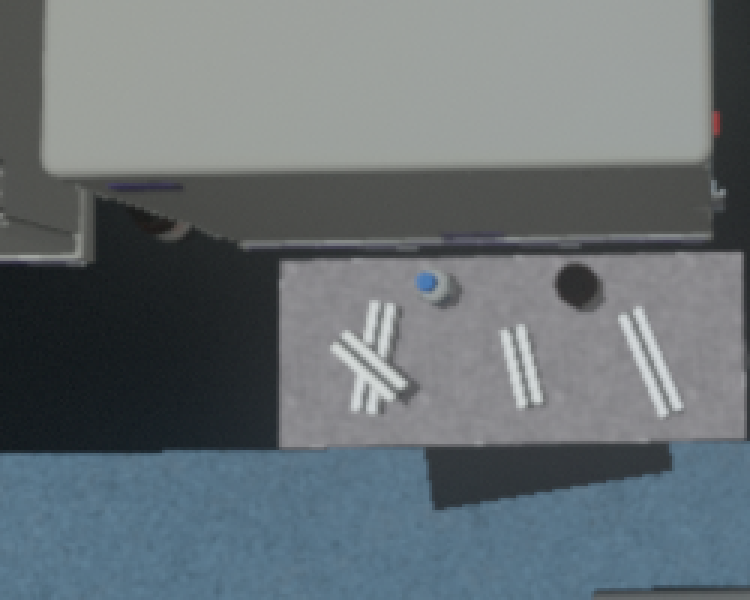

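View pics/topR.png

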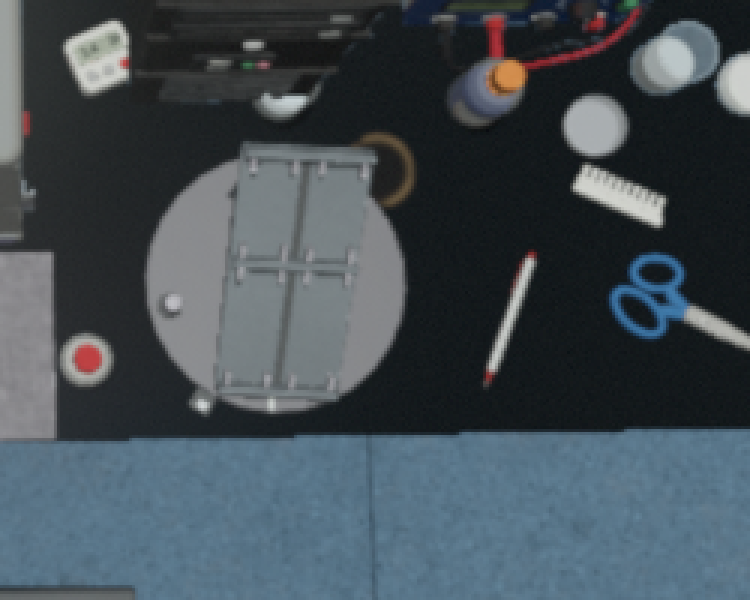

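```bash
cat > h.py <<'E'
from station import *
import numpy as np, cv2
def ray(name,u,v,z,T=None):
    c=calibration(name); T=c["T"] if T is None else T
    d=T[:3,:3]@np.array([(u-c["cx"])/c["fx"],(v-c["cy"])/c["fy"],1.]); o=T[:3,3]
    return o+d*(z-o[2])/d[2]
def proj(name,P,T=None):
    c=calibration(name); T=c["T"] if T is None else T
    P=np.atleast_2d(P); q=(P-T[:3,3])@T[:3,:3]
    return np.c_[q[:,0]/q[:,2]*c["fx"]+c["cx"],q[:,1]/q[:,2]*c["fy"]+c["cy"]]
def wristT():
    T=np.eye(4);T[:3,:3]=get_tcp_rot();T[:3,3]=get_tcp_pos()
    return T@calibration("wrist")["T_tool_cam"]
E
python3 - <<'E'
from h import *
def f(cx,cy,ox):return (cx+.5)/3-.5+ox,(cy+.5)/3-.5+90
L=20;R=250
def p(n,cx,cy,ox,z):
    P=ray("top",*f(cx,cy,ox),z);print(n,P.round(4));return P
s2=[p('s2',338,345,L,.053),p('s2',400,385,L,.053)]
l1=[p('l1',383,303,L,.028),p('l1',364,412,L,.028)]
s1=[p('s1',513,327,L,.028),p('s1',530,405,L,.028)]
l2=[p('l2',632,312,L,.028),p('l2',670,412,L,.028)]
for n,a in (('s2',s2),('l1',l1),('s1',s1),('l2',l2)):
    d=a[1]-a[0];print(n,(a[0]+a[1])/2,np.linalg.norm(d),np.degrees(np.arctan2(d[1],d[0])))
p('little',428,281,L,.075);p('amber',577,285,L,.089);p('red',87,359,R,.105)
# disc ellipse
im=read_camera("top");g=im[90:290,250:500].astype(int)
import sys
c=p('disc',276,283,R,.022);pt=p('ptr',203,398,R,.023);m=p('mark',272,404,R,.022);pg=p('peg',172,301,R,.07)
p('cabcorner',712,238,L,0); p('edge',300,436,R,0);p('edge',300,450,L,0)
c0=c
for a in (pt,m,pg): d=a-c; print(np.hypot(d[0],d[1]),np.degrees(np.arctan2(d[1],d[0])))
c=p('peg',172,301,R,.07)
cv2.imwrite('pics/R6.png',cv2.cvtColor(cv2.resize(im[135:235,290:400],None,fx=5,fy=5,interpolation=cv2.INTER_CUBIC),cv2.COLOR_RGB2BGR))
E
```

```text
s2 [0.5118 0.3535 0.053 ]
s2 [0.4717 0.2928 0.053 ]
l1 [0.5542 0.3155 0.028 ]
l1 [0.4462 0.3341 0.028 ]
s1 [0.5278 0.1859 0.028 ]
s1 [0.4501 0.1695 0.028 ]
l2 [0.5406 0.0672 0.028 ]
l2 [0.4407 0.0309 0.028 ]
s2 [0.49176754 0.32319468 0.053     ] 0.07275409025603222 -123.45300379911329
l1 [0.50020492 0.32477833 0.028     ] 0.10953981753568588 170.25276629706414
s1 [0.48898759 0.17769596 0.028     ] 0.07939257404481821 -168.06883958548053
l2 [0.49066914 0.0490684  0.028     ] 0.10626940047104094 -160.0261976105462
little [0.5709 0.2611 0.075 ]
amber [0.5631 0.1159 0.089 ]
red [ 0.4885 -0.0727  0.105 ]
disc [ 0.564  -0.2673  0.022 ]
ptr [ 0.4506 -0.1907  0.023 ]
mark [ 0.4434 -0.2591  0.022 ]
peg [ 0.5442 -0.1576  0.07  ]
cabcorner [ 0.6168 -0.0138  0.    ]
edge [ 0.4108 -0.29    0.    ]
edge [0.4093 0.4054 0.    ]
0.1368499967597759 145.9627685532878
0.12085670328957356 176.13646719784552
0.11142504349507013 100.21985442352049
peg [ 0.5442 -0.1576  0.07  ]
```

View pics/R6.png

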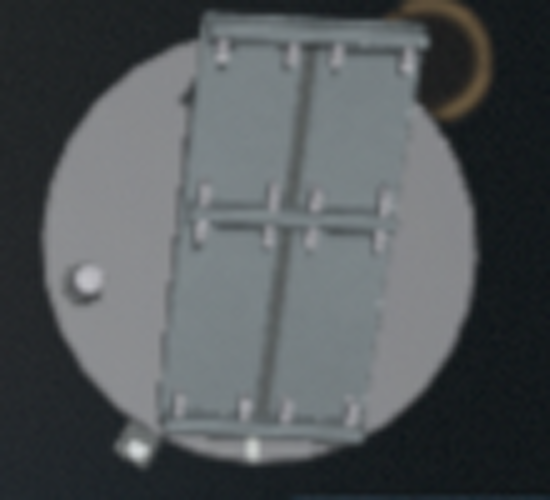

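```bash
cat >> h.py <<'E'
from scipy.optimize import least_squares
def save(im,n,roi=None,f=1):
    if roi: im=im[roi[1]:roi[3],roi[0]:roi[2]]
    cv2.imwrite(f"pics/{n}.png",cv2.cvtColor(cv2.resize(im,None,fx=f,fy=f,interpolation=cv2.INTER_CUBIC),cv2.COLOR_RGB2BGR))
def down(phi):  # tool down, tool x at azimuth phi
    x=np.array([np.cos(phi),np.sin(phi),0]);z=np.array([0,0,-1.]);return np.c_[x,np.cross(z,x),z]
E
python3 - <<'E'
from h import *
q0=get_qpos()
c=np.array([.564,-.267])
for a in (100,85,70):
    p=a*np.pi/180
    for s in (0,1):
        R=down(p+s*np.pi)
        q=solve_ik(np.r_[c+.11*np.array([np.cos(p),np.sin(p)]),.042],R);print(a,s,None if q is None else np.round(q,2))
# view poses
for a in (0,np.pi,-.5,np.pi-.5):
    q=solve_ik(np.array([.50,-.24,.33]),down(a));print('view',a,None if q is None else np.round(q,2))
# placing
al=-.6
def rackR(al,th=np.pi/6):
    Rz=np.array([[np.cos(al),-np.sin(al),0],[np.sin(al),np.cos(al),0],[0,0,1]])
    Ry=np.array([[np.cos(th),0,-np.sin(th)],[0,1,0],[np.sin(th),0,np.cos(th)]])
    return Rz@Ry
RR=rackR(al);o=np.r_[c,.108]
for b in ([-.054,.031,.0],[-.054,-.031,0],[.067,.031,0],[.067,-.031,0]):
    for s in (1,-1):
        Rt=np.c_[s*RR[:,0],-s*RR[:,1],-RR[:,2]]
        q=solve_ik(o+RR@np.array(b),Rt);q2=solve_ik(o+RR@(np.array(b)+[0,0,.1]),Rt);print(b,s,None if q is None else np.round(q,2),q2 is not None)
for p,a in (((.49,.32,.03),-123),((.50,.325,.005),170),((.489,.178,.005),-168),((.49,.049,.005),-160)):
    for s in (0,180):
        q=solve_ik(np.array(p),down(np.radians(a+s)));print(p,a+s,None if q is None else np.round(q,2))
E
```

```text
100 0 [-0.4   0.34 -0.37  0.86  0.    1.  ]
100 1 [-0.4   0.34 -0.37  0.86  0.   -2.14]
85 0 [-0.38  0.38 -0.31  0.88  0.    1.28]
85 1 [-0.38  0.38 -0.31  0.88  0.   -1.86]
70 0 [-0.37  0.43 -0.24  0.9   0.    1.55]
70 1 [-0.37  0.43 -0.24  0.9   0.   -1.59]
view 0 [-0.56  0.12 -0.02  1.44  0.    2.58]
view 3.141592653589793 [-0.56  0.12 -0.02  1.44  0.   -0.56]
view -0.5 [-0.56  0.12 -0.02  1.44  0.    3.08]
view 2.641592653589793 [-0.56  0.12 -0.02  1.44  0.   -0.06]
[-0.054, 0.031, 0.0] 1 [-0.45  0.09 -0.75  0.22 -0.07 -3.01] True
[-0.054, 0.031, 0.0] -1 [-0.45  0.09 -0.75  0.22 -0.07  0.13] True
[-0.054, -0.031, 0] 1 [-0.59  0.06 -0.78  0.21 -0.   -3.14] True
[-0.054, -0.031, 0] -1 [-0.59  0.06 -0.78  0.21 -0.    0.01] True
[0.067, 0.031, 0] 1 [-0.48  0.17 -0.49  0.39 -0.06 -3.04] True
[0.067, 0.031, 0] -1 [-0.48  0.17 -0.49  0.39 -0.06  0.1 ] True
[0.067, -0.031, 0] 1 [-0.6   0.15 -0.51  0.39 -0.   -3.14] True
[0.067, -0.031, 0] -1 [-0.6   0.15 -0.51  0.39 -0.    0.  ] True
(0.49, 0.32, 0.03) -123 [ 0.47  0.38 -0.34  0.84  0.   -0.53]
(0.49, 0.32, 0.03) 57 [ 0.47  0.38 -0.34  0.84  0.    2.61]
(0.5, 0.325, 0.005) 170 [ 0.47  0.43 -0.33  0.81  0.    0.64]
(0.5, 0.325, 0.005) 350 [ 0.47  0.43 -0.33  0.81  0.   -2.5 ]
(0.489, 0.178, 0.005) -168 [ 0.22  0.32 -0.5   0.74  0.    0.02]
(0.489, 0.178, 0.005) 12 [ 0.22  0.32 -0.5   0.74  0.   -3.13]
(0.49, 0.049, 0.005) -160 [-0.03  0.28 -0.56  0.72  0.   -0.38]
(0.49, 0.049, 0.005) 20 [-0.03  0.28 -0.56  0.72  0.    2.76]
```

```bash
python3 - <<'E'
from h import *
move_to(np.array([.505,-.23,.34]),down(np.pi-.55))
np.save('wT1.npy',wristT());im=read_camera("wrist");save(im,'w1',f=1.5);np.save('w1.npy',im);print(get_time(),get_tcp_pos())
E
```

```text
1.8833 [ 0.50468223 -0.23065129  0.33959752]
```

View pics/w1.png

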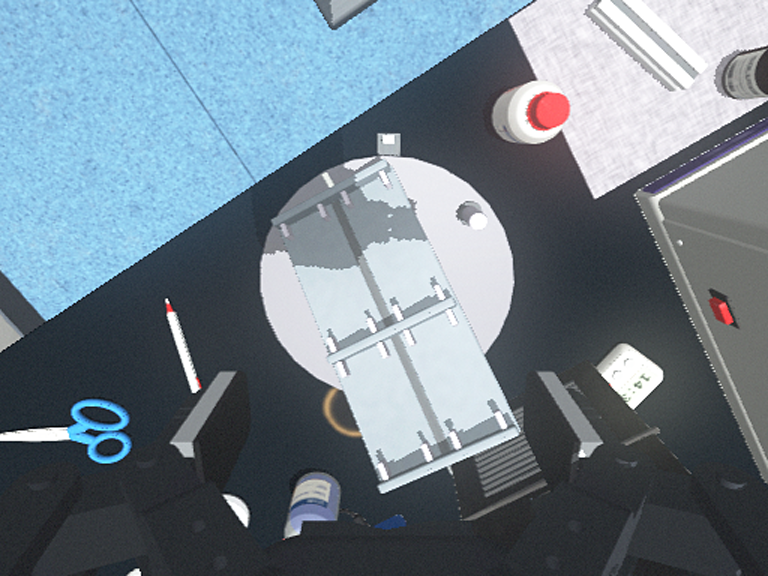

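```bash
cat >> h.py <<'E'
def disc(im,T,c0,name="wrist"):
    g=cv2.GaussianBlur(im.astype(np.float32).min(2),(0,0),.7)
    pts=[]
    for a in np.radians(np.arange(0,360,4)):
        r=np.arange(.11,.15,.0005)
        P=np.c_[c0[0]+r*np.cos(a),c0[1]+r*np.sin(a),np.full(len(r),.022)]
        uv=proj(name,P,T).astype(np.float32)
        if uv.min()<2 or (uv[:,0]>509).any() or (uv[:,1]>380).any(): continue
        v=cv2.remap(g,uv[:,:1],uv[:,1:],cv2.INTER_LINEAR)[:,0]
        d=v[4:]-v[:-4]; k=d.argmin()
        if d[k]<-20: pts.append(P[k+2,:2])
    pts=np.array(pts)
    f=lambda c:np.hypot(*(pts-c).T)-.130
    s=least_squares(f,c0,loss='soft_l1',f_scale=.001)
    return s.x,f(s.x),pts
E
python3 - <<'E'
from h import *
T=np.load('wT1.npy');im=np.load('w1.npy')
c=np.array([.564,-.267])
for i in range(3): c,r,_=disc(im,T,c)
print(c,np.median(abs(r)),len(r))
ct,rt,_=disc(read_camera("top"),calibration("top")["T"],c,"top");print('top',ct,np.median(abs(rt)))
def P(n,u,v,z):
    p=ray("wrist",(u+.5)/1.5-.5,(v+.5)/1.5-.5,z,T);d=p[:2]-c;print(n,p.round(4),np.hypot(*d),np.degrees(np.arctan2(d[1],d[0])));return p
P('peg',478,221,.07);P('ptr',389,137,.023);P('ptr in',388,153,.0);P('line',327,182,.022)
P('red',550,110,.105)
a=P('l2',598,8,.028);b=P('l2',690,78,.028)
# rack corners: lower stop ends, upper
save(im,'w1z',(170,80,360,340),3 if 0 else 2.3)
E
```

```text
[ 0.56575254 -0.2683607 ] 0.0009641281970585308 74
top [ 0.56570921 -0.26660789] 0.0004494295250832697
peg [ 0.5424 -0.1603  0.07  ] 0.11056702635623206 102.18333640126147
ptr [ 0.442  -0.1899  0.023 ] 0.14650154951422192 147.62373250709425
ptr in [ 0.4545 -0.1986  0.    ] 0.13134809070064069 147.89599975339283
line [ 0.446  -0.2617  0.022 ] 0.11994753539081658 176.82504304124717
red [ 0.488  -0.0773  0.105 ] 0.20623323399377141 112.13732920981215
l2 [0.4458 0.0158 0.028 ] 0.3084549471997063 112.8843241757288
l2 [0.5389 0.0627 0.028 ] 0.33211981646414906 94.62984471456375
```

View pics/w1z.png

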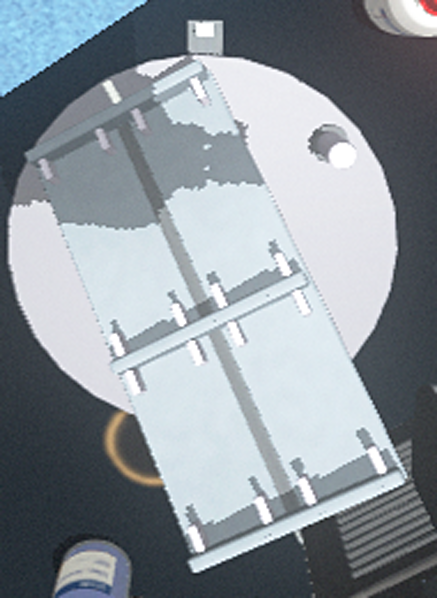

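```bash
cat >> h.py <<'E'
C=np.array([.5657,-.2677])
def polar(r,deg,z): a=np.radians(deg);return np.r_[C+r*np.array([np.cos(a),np.sin(a)]),z]
E
python3 - <<'E'
from h import *
r=.113
move_to(polar(r,102.1,.15),down(np.radians(102.1)))
command_gripper(.055,20)
move_linear(polar(r,102.1,.042),max_speed=.2)
command_gripper(.0,25)
print('gap',get_finger_gap(),get_time(),get_force().round(1))
for a in (95,88,80.5,73.0):
    move_linear(polar(r,a,.042),rot=down(np.radians(a)),max_speed=.12); print(a,get_force().round(1),get_finger_gap())
command_gripper(.055)
move_linear(polar(r,73,.15),max_speed=.3)
print(get_time())
move_to(np.array([.49,-.225,.32]),down(np.pi-.56))
np.save('wT2.npy',wristT());im=read_camera("wrist");save(im,'w2',f=1.5);np.save('w2.npy',im);print(get_time(),get_tcp_pos())
E
```

```text
gap 0.015002131074427718 4.375 [ 0.1 -0.4  7.2]
95 [1.1 0.3 7.1] 0.014893910015284626
88 [ 0.4 -1.   8.4] 0.01519863956928069
80.5 [ 0.7 -1.2  7.7] 0.01519641413000655
73.0 [ 0.7 -2.   9.6] 0.014924762481595414
6.4667
7.8583 [ 0.48967787 -0.22456048  0.31846075]
```

View pics/w2.png

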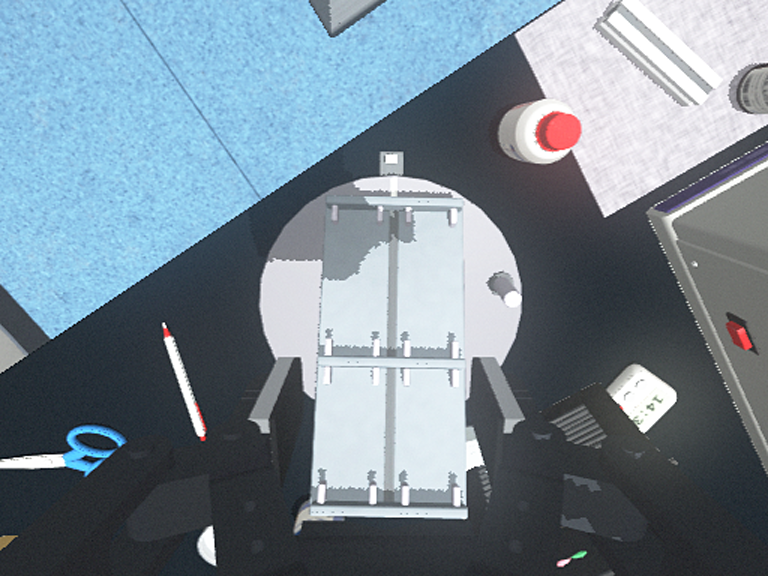

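```bash
python3 - <<'E'
from h import *
im=np.load('w2.npy');save(im,'w2a',(200,110,325,240),4.6);save(im,'w2b',(200,220,325,350),4.6)
T=np.load('wT2.npy')
c=C.copy()
for i in range(3): c,r,_=disc(im,T,c)
print(c,len(r),np.median(abs(r)))
E
```

```text
[ 0.56577672 -0.26870452] 73 0.0005277402119668317
```

View pics/w2a.png

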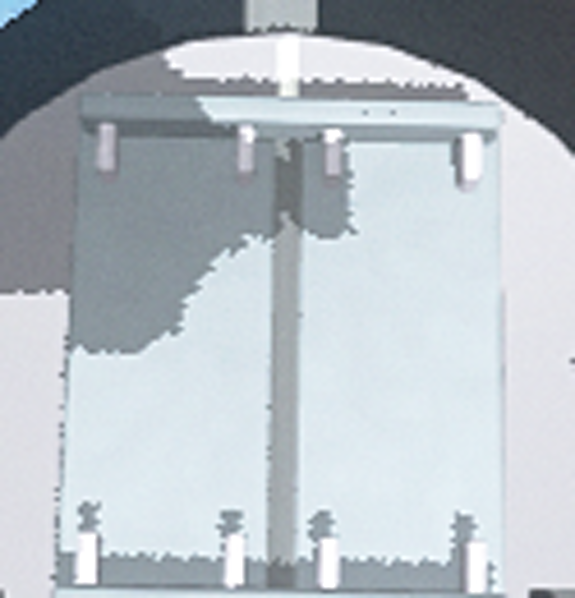

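View pics/w2b.png

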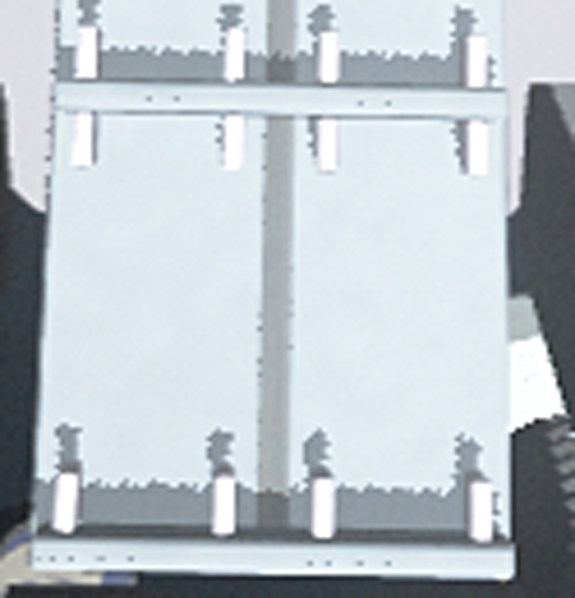

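```bash
cat >> h.py <<'E'
def rackR(al,th=np.pi/6):
    Rz=np.array([[np.cos(al),-np.sin(al),0],[np.sin(al),np.cos(al),0],[0,0,1]])
    Ry=np.array([[np.cos(th),0,-np.sin(th)],[0,1,0],[np.sin(th),0,np.cos(th)]])
    return Rz@Ry
def rackhit(uv,z,p,T,zo=.108,name="wrist"):
    c=calibration(name);R=rackR(p[2]);o=np.r_[p[0],p[1],zo]
    d=T[:3,:3]@np.array([(uv[0]-c["cx"])/c["fx"],(uv[1]-c["cy"])/c["fy"],1.])
    lo=R.T@(T[:3,3]-o);ld=R.T@d
    return lo+ld*(z-lo[2])/ld[2]
E
cat > fit.py <<'E'
from h import *
T=np.load('wT2.npy')
A=lambda u,v:((u+.5)/4.6-.5+200,(v+.5)/4.6-.5+110)
B=lambda u,v:((u+.5)/4.6-.5+200,(v+.5)/4.6-.5+220)
obs=[(A(78,140),0,1,-.06),(A(66,400),0,1,-.06),(A(56,560),0,1,-.06),(A(499,180),0,1,.06),(A(503,400),0,1,.06),
(B(48,200),0,1,-.06),(B(42,350),0,1,-.06),(B(35,520),0,1,-.06),(B(508,170),0,1,.06),(B(511,350),0,1,.06),(B(513,530),0,1,.06),
(A(83,97),.016,0,-.125),(A(498,103),.016,0,-.125),(B(60,82),.016,0,.009),(B(503,90),.016,0,.009),(B(60,112),.016,0,.017),(B(505,118),.016,0,.017),(B(40,570),.016,0,.125),(B(510,577),.016,0,.125)]
def f(p): return [rackhit(u,z,p,T)[k]-v for u,z,k,v in obs]
s=least_squares(f,[.5657,-.2677,-.563],loss='soft_l1',f_scale=.002)
print(s.x,np.degrees(s.x[2]),(np.array(f(s.x))*1e3).round(1))
def f2(p): return [rackhit(u,z,p,T,p[3])[k]-v for u,z,k,v in obs]
s=least_squares(f2,[.5657,-.2677,-.563,.108],loss='soft_l1',f_scale=.002)
print(s.x,(np.array(f2(s.x))*1e3).round(1))
E
python3 fit.py
```

```text
[ 0.56613393 -0.26851441 -0.58140327] -33.31195360567632 [ 0.5  0.6  0.  -0.2 -0.2 -0.2  0.1  0.4 -0.2 -0.3 -0.6  1.2  0.4  0.3
  0.3 -0.2 -0.7 -1.2 -1.3]
[ 0.5669817  -0.26905177 -0.58119106  0.10559871] [ 0.1  0.3 -0.3  0.2  0.2 -0.6 -0.2  0.1  0.2  0.2 -0.2  0.4 -0.3  0.5
  0.4  0.1 -0.5 -0.2 -0.4]
```

```bash
python3 - <<'E'
from h import *
T=np.load('wT2.npy')
for u,v,z in ((391,158,.023),(394,187,.022)):
    p=ray("wrist",(u+.5)/1.5-.5,(v+.5)/1.5-.5,z,T)[:2]-[.566,-.2685];print(np.degrees(np.arctan2(p[1],p[0])),np.hypot(*p))
move_to(np.array([.42,.18,.30]),down(np.pi))
np.save('wT3.npy',wristT());im=read_camera("wrist");save(im,'w3',f=1.5);np.save('w3.npy',im);print(get_time())
E
```

```text
147.85294253175778 0.14566904750400772
146.49964393678374 0.12004854984579144
9.4333
```

View pics/w3.png

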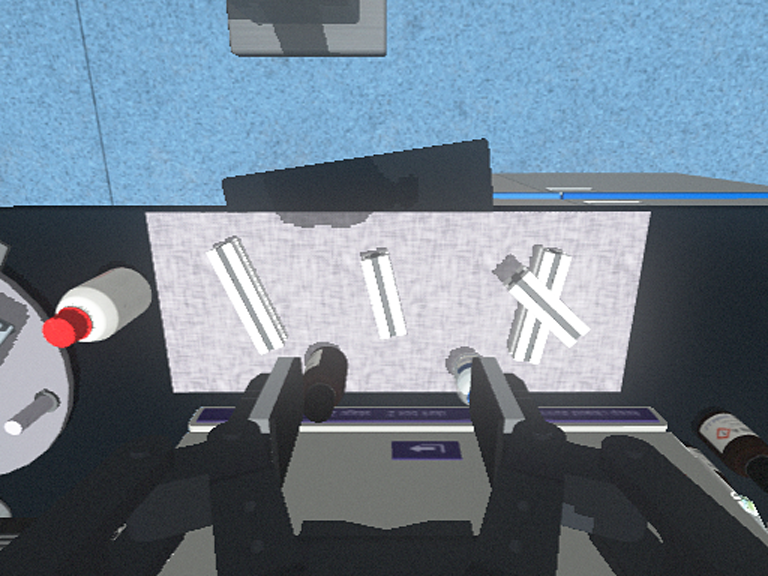

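```bash
python3 - <<'E'
from h import *
im=np.load('w3.npy');save(im,'w3a',(130,145,280,245),5);save(im,'w3b',(310,145,410,255),5)
E
```

```text
(no output)
```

View pics/w3a.png

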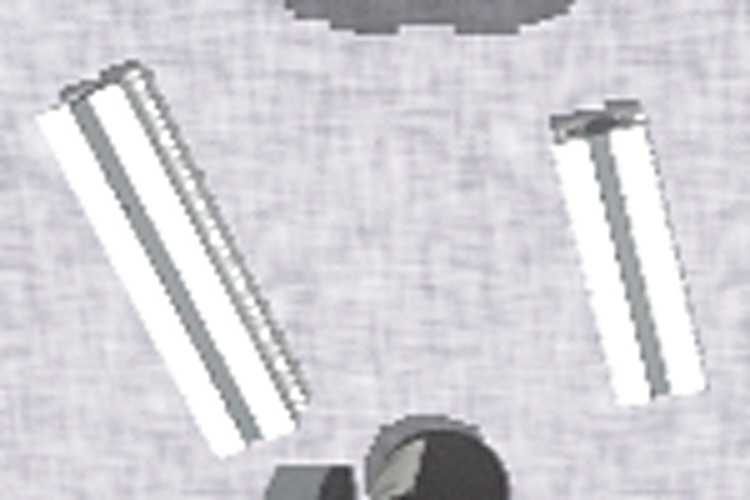

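View pics/w3b.png

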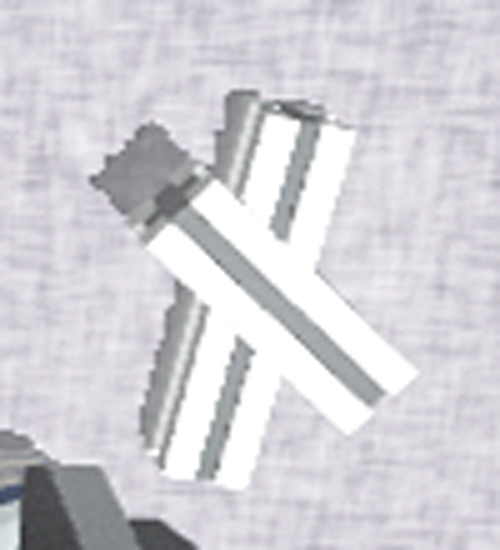

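```bash
python3 - <<'E'
from h import *
T=np.load('wT3.npy')
D={'l2':([(40,115),(125,80),(300,422),(222,460)],130,.028),'s1':([(551,143),(645,125),(707,388),(620,405)],130,.028),
's2':([(146,240),(208,180),(418,375),(350,433)],310,.053),'l1':([(265,110),(355,128),(245,490),(160,470)],310,.028)}
out={}
for n,(c,ox,z) in D.items():
    P=np.array([ray("wrist",(u+.5)/5-.5+ox,(v+.5)/5-.5+145,z,T) for u,v in c])
    a=(P[0]+P[1])/2;b=(P[2]+P[3])/2;m=P.mean(0);d=b-a
    ang=np.arctan2(-d[1],-d[0])
    w=np.linalg.norm(P[0]-P[1]),np.linalg.norm(P[2]-P[3])
    print(n,m.round(4),np.linalg.norm(d).round(4),np.round(w,4),np.degrees(ang)); out[n]=[m[0],m[1],z-.025,ang]
import json;json.dump(out,open('parts.json','w'))
E
```

```text
l2 [0.4894 0.0496 0.028 ] 0.1092 [0.0257 0.0263] -158.2497944521533
s1 [0.4877 0.1768 0.028 ] 0.0794 [0.026  0.0254] -166.89783771950613
s2 [0.4904 0.3221 0.053 ] 0.0813 [0.0219 0.0235] -132.26243515196563
l1 [0.499  0.3233 0.028 ] 0.1096 [0.0253 0.0261] 169.72615209875346
```

```bash
cat >> h.py <<'E'
import json
RK=np.array([.5662,-.2686,.108]);YAW=-.581
BAY={'SL':(.061,.031),'SR':(.061,-.031),'LL':(-.058,.031),'LR':(-.058,-.031)}
def pick(n,g=.001):
    x,y,z,a=json.load(open('parts.json'))[n]
    R=down(a)
    move_to(np.array([x,y,z+.12]),R); 
    command_gripper(.052,60)
    move_linear(np.array([x,y,z+g]),max_speed=.2)
    command_gripper(.0,60)
    print('gap',get_finger_gap(),get_time())
    move_linear(np.array([x,y,.20]),max_speed=.25)
    print('lift gap',get_finger_gap(),get_force().round(1))
def place(b,g=.001):
    R=rackR(YAW);Rt=np.c_[-R[:,0],R[:,1],-R[:,2]]
    P=lambda h:RK+R@np.array([*BAY[b],h])
    move_to(P(.11),Rt)
    move_linear(P(g+.012),max_speed=.2)
    f0=get_force()@R[:,2]
    for h in (.004,.002,.001,0,-.001,-.002):
        move_linear(P(g+h),max_speed=.04)
        f=get_force()@R[:,2]-f0
        print(h,f.round(1),end=' ')
        if abs(f)>4: break
    print('gap',get_finger_gap())
    command_gripper(.040)
    move_linear(P(.09),max_speed=.25)
    print('t',get_time(),get_finger_gap())
E
python3 - <<'E'
from h import *
pick('s2',.002);place('SR',.002)
E
```

```text
gap 0.02373803308506959 11.6333
lift gap 0.023853990063123907 [-0.3  0.5 -2.1]
0.004 -0.4 0.002 5.5 gap 0.023892964375449806
t 16.6833 0.040169118310537655
```

```bash
python3 - <<'E'
from h import *
T=wristT();np.save('wT4.npy',T);im=read_camera("wrist");save(im,'w4',f=1.5);save(read_camera('top'),'t4',(290,130,400,235),5)
E
```

```text
(no output)
```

View pics/w4.png

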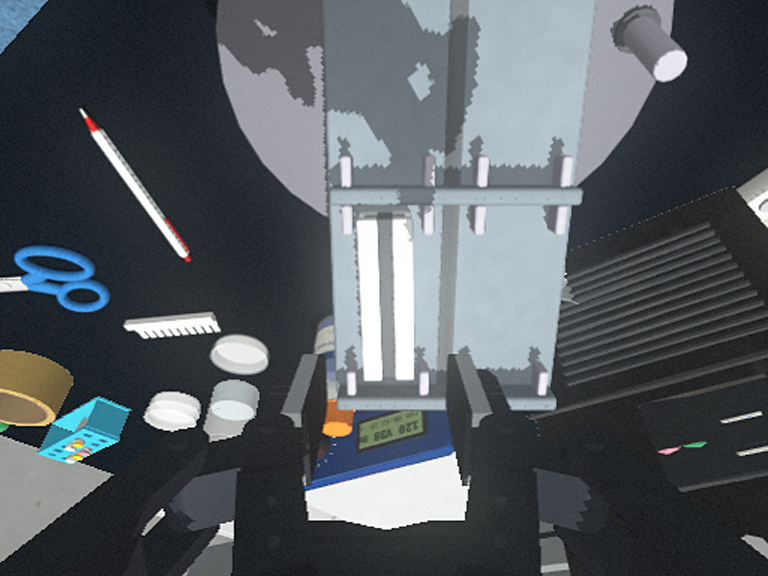

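View pics/t4.png

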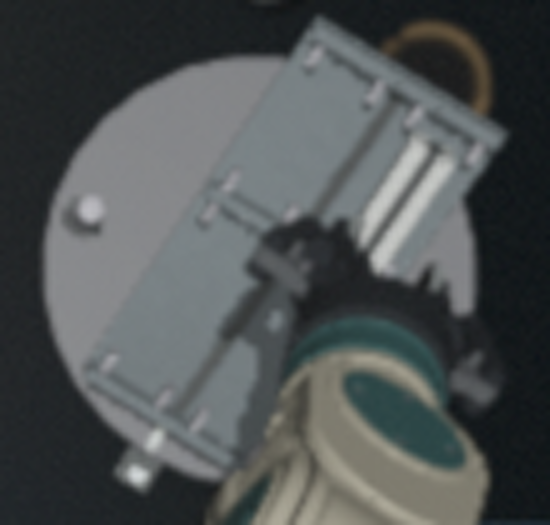

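```bash
python3 - <<'E'
from h import *
move_to(np.array([.42,.26,.26]),down(np.pi))
T=wristT();np.save('wT5.npy',T);im=read_camera("wrist");save(im,'w5',f=1.5);print(get_time())
E
```

```text
18.8833
```

View pics/w5.png

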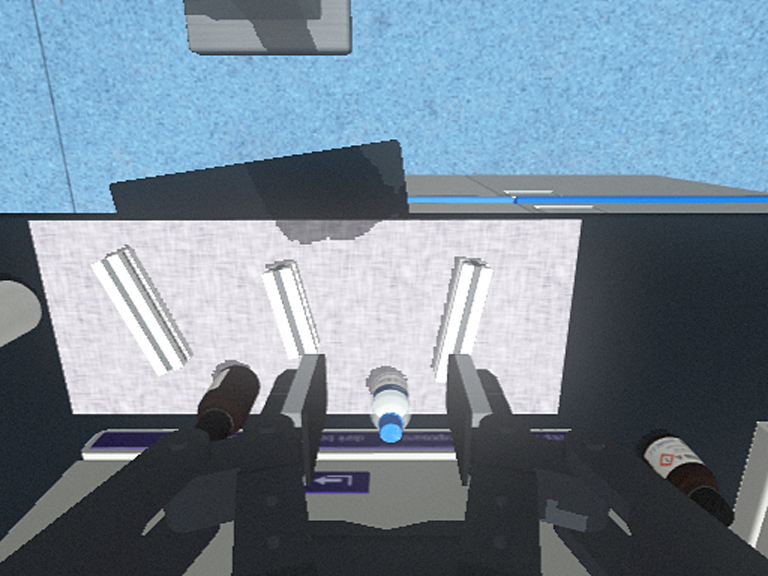

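```bash
python3 - <<'E'
from h import *
T=np.load('wT5.npy')
x,y,z,a=json.load(open('parts.json'))['l1']
d=np.array([np.cos(a),np.sin(a),0]);n=np.array([-d[1],d[0],0])
print((proj('wrist',[np.array([x,y,.028])+d*.055*s+n*.0125*t for s in(1,-1) for t in (-1,1)],T)*1.5).round())
pick('l1');place('LR')
T=wristT();im=read_camera("wrist");save(im,'w6',f=1.2)
E
```

```text
[[492. 267.]
 [462. 262.]
 [462. 385.]
 [434. 380.]]
gap 0.02387724812579795 20.975
lift gap 0.023976443578152474 [ 0.5  0.2 -2.6]
0.004 0.1 0.002 6.1 gap 0.023824986010495926
t 25.95 0.039612360020999354
```

View pics/w6.png

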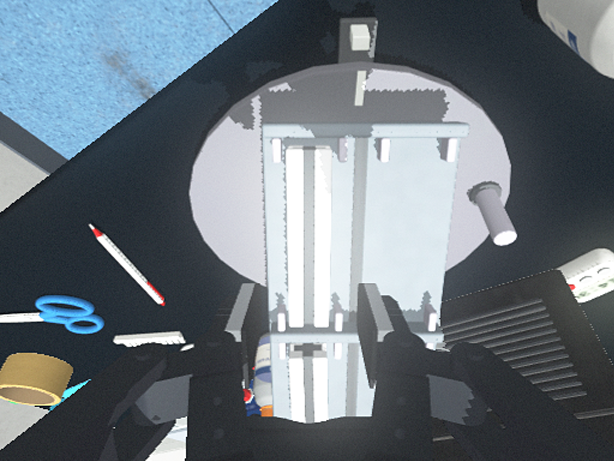

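```bash
python3 - <<'E'
from h import *
pick('s1');place('SL')
im=read_camera("wrist");save(im,'w7',f=1.2)
pick('l2');place('LL')
R=rackR(YAW)
move_to(np.array([.44,-.19,.34]),down(np.pi+YAW))
np.save('wT8.npy',wristT());im=read_camera("wrist");np.save('w8.npy',im);save(im,'w8',f=1.5);print(get_time())
E
```

```text
gap 0.024073103170067126 28.9083
lift gap 0.02376601400180873 [ 0.1  1.1 -1.2]
0.004 -0.3 0.002 2.0 0.001 11.7 gap 0.02369935660380182
t 33.6833 0.03988694825964635
gap 0.024090457489510442 36.325
lift gap 0.02401975410697473 [-1.1  0.1 -1.3]
0.004 -0.2 0.002 1.2 0.001 16.5 gap 0.02378863465054414
t 40.4583 0.04016810617420801
41.475
```

View pics/w8.png

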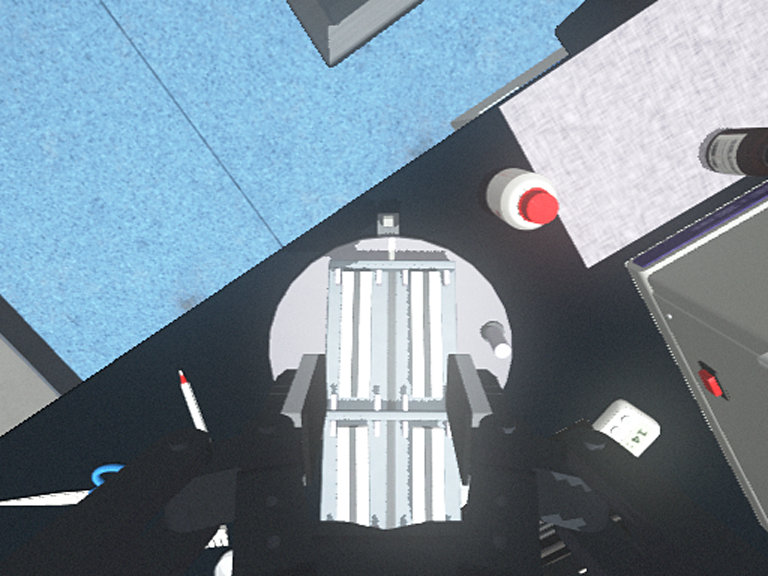

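```bash
python3 - <<'E'
from h import *
move_to(np.array([.51,-.232,.34]),down(np.pi+YAW))
hold(.2)
np.save('wT9.npy',wristT());im=read_camera("wrist");np.save('w9.npy',im);print(get_time())
save(im,'w9',f=1.5)
save(im,'w9a',(200,90,325,215),4.6);save(im,'w9b',(200,190,325,315),4.6)
E
```

```text
42.15
```

View pics/w9a.png

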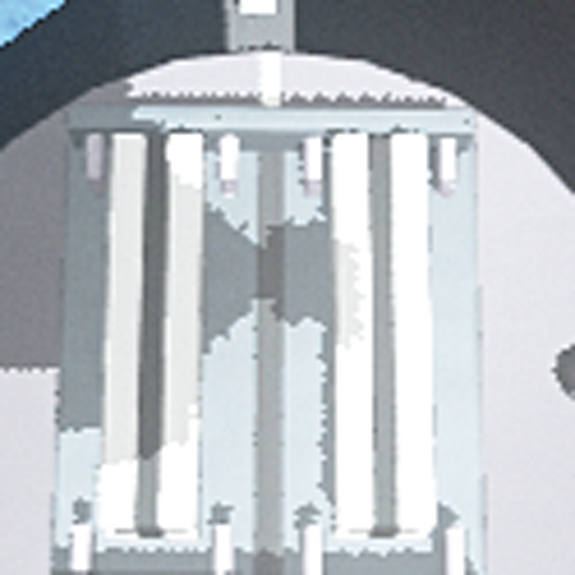

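View pics/w9b.png

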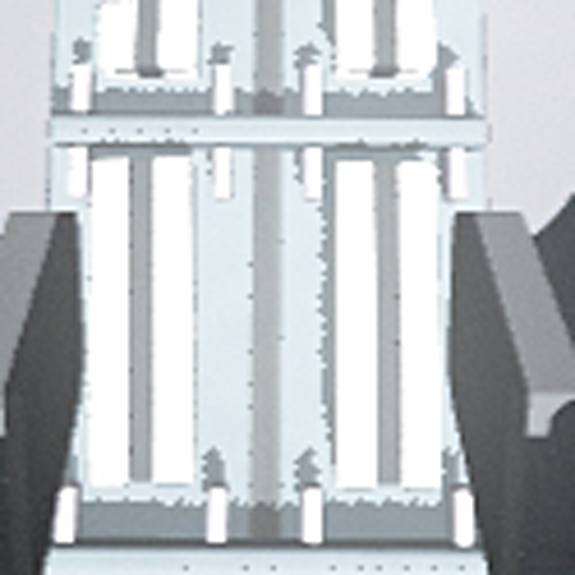

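```bash
python3 - <<'E'
from h import *
T=np.load('wT9.npy')
A=lambda u,v:((u+.5)/4.6-.5+200,(v+.5)/4.6-.5+90)
B=lambda u,v:((u+.5)/4.6-.5+200,(v+.5)/4.6-.5+190)
D={'LR':[A(111,132),A(203,132),A(200,528),A(99,525)],'LL':[A(332,132),A(428,132),A(435,528),A(334,528)],
'SR':[B(92,155),B(191,155),B(194,486),B(88,484)],'SL':[B(334,158),B(436,158),B(442,488),B(336,488)]}
for n,c in D.items():
    P=np.array([rackhit(u,.025,(RK[0],RK[1],YAW),T) for u in c])
    d=(P[2]+P[3]-P[0]-P[1])/2
    print(n,(P.mean(0)*1e3).round(1),'len',(d[0]*1e3).round(1),'yaw',(d[1]/d[0]).round(3),'w',(np.ptp(P[:,1])*1e3).round(1))
for u,v,z in ((*A(258,2),.023),(*A(269,70),.022)):
    p=ray("wrist",u,v,z,T)[:2]-RK[:2];print(np.degrees(np.arctan2(p[1],p[0])))
E
```

```text
LR [-58. -31.  25.] len 110.3 yaw -0.002 w 26.2
LL [-57.8  30.3  25. ] len 110.7 yaw -0.006 w 27.1
SR [ 60.5 -32.   25. ] len 80.7 yaw 0.017 w 27.0
SL [61.2 29.4 25. ] len 80.6 yaw -0.006 w 26.5
147.9761790646478
146.64635134160702
```

```bash
python3 - <<'E'
from h import *
print(get_force().round(1),get_time());job_done()
E
```

```text
[-0.  -0.3 -0.7] 42.15
the job is handed in; nothing more can be done
```

I turned the turntable to its mark by the peg, put all four offcuts in their bays, and handed the job in at about 42 s. No check failed, though `job_done()` gives no verdict.

- **Turntable:** the last wrist picture shows the white line about 1.3° (0.023 rad) from the pointer, against the allowed 0.09 rad.
- **Offcuts:** from that same picture, each one's centre in the rack frame is below. All are within about 6 mm along and 2 mm across of their bay's middle, and in line with the slope within about 0.02 rad.

| Bay | x (mm) | y (mm) |
|---|---|---|
| Lower right (long) | -58 | -31 |
| Lower left (long) | -58 | 30 |
| Upper right (short) | 60.5 | -32 |
| Upper left (short) | 61 | 29 |

- **Height above the plate:** I did not measure this separately. With the top faces assumed 25 mm above the plate, the measured lengths came out at 80.6–80.7 mm and 110.3–110.7 mm. That agrees with all four lying flat.
- **Bottles:** the red-cap and dark bottles stood upright in pictures taken after the last placing. The little bottle was last seen, upright, after the first offcut was placed; I took no picture of it after the three later pick-ups.
- **At hand-in:** the arm was clear of everything, with an outside force reading under 1 N.

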